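Feel for the latch slot behind the housing and lock it with the pin

TASK

Lock the sliding bar inside the grey latch housing: pick up the loose locking pin by its black grip, reach behind the housing, feel along its hidden rear face with the rod's end to find the latch slot, push the rod fully home until the grip meets the housing, then let go and draw the hand away. The slot cannot be seen, so slide gently, never pressing the rod against the housing with more than about 30 newtons, and leave the other things on the bench where they lie.

Things in the scene. Friction and masses are not known exactly. Their poses are not given: they have to be found in the camera images.
- pin: Loose locking pin, 0.1 kg: upright black block grip 44 long (x), 18 wide (y), 36 high (z) mm; a round-ended steel rod, 10 mm thick, stands 40 mm out of its front (-x) face, axis 20 mm above the underside. Origin: centre of the underside; z up. It starts upright on the bench left or right of the housing, rod roughly toward the robot (yaw within 0.6 rad).
- rod: The steel rod of the pin, fixed in the grip; origin on its axis above the pin's origin, (0, 0, 20) mm in the pin's frame, axes as the pin's. Its push on the housing must never pass 40 N, bumps included: touch the bar at 15 mm/s or slower with a force stop of a few N, and slide with about 5 N.
- pin_tip (a point): The rounded end of the rod, on its axis: (-62, 0, 20) mm in the pin's frame.
- pin_grip (a point): Good TCP point for pinching the grip from above across its 18 mm width (y): (6, 0, 24) mm in the pin's frame, axes as the pin's.
- housing: Latch housing, fixed: grey steel box 248 mm long (y), 62 high, front wall at x = -30, rear face at x = +26 mm, on a base plate 8 mm thick. Origin on the bench under the box's middle; -x faces the robot (yaw within 0.3 rad), +x is the rear that it cannot see. The roof overhangs the rear face by 8 mm, underside 56 mm above the bench. All rigid.
- window (a point): Centre of a window in the rear face, (26, 0, 28) mm in the housing's frame, axes as the housing's. The window spans y +-50 mm, z 18 to 46 mm above the bench; 6 mm inside it (x = +20 mm) is the flat steel face of the sliding bar, clamped by 300 N of friction. Rear face and bar have no other hole or dent than the latch slot.
- slot_zone (a point): Middle of the stretch of the bar's face where the slot can be, (20, 0, 30) mm in the housing's frame. The one latch slot is 14 mm wide (y), z 20 to 40 mm above the bench, 42 mm deep; its middle lies anywhere within 32 mm either side (y) of this point and is not measured: it must be felt for.
- ledge (a point): Top of the base plate behind the box, (60, 0, 8) mm in the housing's frame; this ledge reaches to x = +90 mm, y +-135 mm. With the grip's underside 1 to 7 mm above it the rod has the right height for the slot. Home: grip's front against the rear face, rod end at x = -14 mm; released, the grip stands on the ledge (rod axis z = 28 mm).
- offcut: Bystander: brown wooden block 60x80x19 mm lying flat, origin under its centre; it swaps sides with the pin.
- pliers: Bystander: black-handled pliers 182x70x14 mm lying flat, on the left of the bench, origin under the centre.
- tape_roll: Bystander: masking tape roll 104 mm across, 25 mm high, lying flat well behind the housing, origin under the centre.
- screwdriver: Bystander: red and black screwdriver 33x242x36 mm lying near the front right of the bench, origin under the centre.
Not all that is in view belongs to the job. Several things have the shape of the pin; the one meant has the colours described above.

How it is judged:
By the outcome, as a careful person would: the job done as asked, in the order asked, and still so for the second after the job is handed in, with the robot touching nothing.
It also fails if it takes over 72 s, if anything falls off the work surface, if the arm or the gripper's body presses on something with over 40 N, if the wrist force passes 120 N, or if a joint passes its speed limit or range.

ROBOT

A 7-joint arm with a two-finger parallel gripper is mounted at the origin on a cart in front of the work surface, level with it; the furniture and walls round the work are solid. World frame = base frame: x ahead of the robot, y to its left, z up, the work surface at z = 0. Lengths are in mm, angles in rad, forces in N, time in s.
With the tool pointing down it reaches from about 425 to 875 mm from the base axis. Payload 8.4 kg.
Tool frame: the origin (TCP) lies between the finger pads, 19 mm behind the fingertips; this is the grasp point; z points along the fingers, y is the line along which they close (so a half turn about z gives the same grasp; the last joint's range is limited). The gripper opens to 87 mm and grips with 3 to 60 N. Pads are 19 mm wide; open, the fingers measure 117 mm over their backs; the gripper's body (75 mm by 190 mm) begins 51 mm behind the grasp point.
Start: joints at [1.111, 0.333, 0.04, 1.465, -0.013, 1.343, -0.059], TCP at [229.441, -608.129, 241.246] pointing down, gripper open.
Joint ranges: [-2.58, 2.58], [-0.38, 2.09], [-1.3, 1.39], [0.25, 2.4], [-1.5, 4.64], [0.08, 2.09], [-2.65, 2.65]. Speed limits (rad/s): [2.22, 2.22, 2.79, 2.79, 3.14, 3.14, 3.14].

INTERFACE

Orientations are given as a unit quaternion [w, x, y, z].
In Python, from cell import ctrl, set_gripper, kin, vision, order, status gives the robot as it stands. Calls block until the motion is done:
- ctrl.move_ptp(position, orientation): joint-space move of the TCP to a pose.
- ctrl.servo_line(position, orientation=None, v=150): straight line of the TCP; orientation=None keeps the orientation; v is the mean speed in mm/s.
- ctrl.goto_joints(angles): joint-space move.
- set_gripper(opening): opening from 0.0 (shut) to 1.0 (fully open); the grip force is fixed at half the most; returns when the fingers have stopped.
- ctrl.dwell(seconds).
- kin.inverse_kinematics(position, orientation): joint angles nearest the present ones, or None.
- vision.get_image(name): name is "scene" or "top" or "wrist"; returns a dict with "color" (420x560x3 uint8, red, green, blue), "camera_matrix" (3x3 intrinsics, pixels), "extrinsics" (4x4, takes a point from world to camera coordinates); the wrist camera has in their place "mount" (4x4, takes a point from camera to tool coordinates, whose origin is the TCP and whose axes are the flange's). Camera axes: x right, y up, looking along -z (the intrinsics and any distortion apply to the point x, -y, -z); pixel columns grow to the right and rows downward; lengths in mm; the calibration is good to about 2 mm. A picture is of the moment at which its call begins: read the wrist's pose just before it. There is no depth.
A pose or a line that the arm cannot do raises ctrl.IKError and nothing moves.
- order.finish_job(): hands the job in; it is judged then, once.
Readings, each from a call of its own:
- status.read_clock(): time.
- status.read_joint_positions(): joint angles.
- status.read_joint_vel(): joint speeds.
- status.read_tau(): joint torques, N m.
- status.read_ee_pos(): TCP position.
- status.read_tool_rot(): TCP orientation.
- status.read_contact_force(): force on the tool from outside, world axes, zero at the start.
- status.read_ft_torque(): the same for the moment, N m.
- status.read_gripper_width(): opening from 0.0 (shut) to 1.0 (fully open).
- status.read_grasp_force(): force on a finger pad.
Only numpy, scipy, OpenCV 4.12 (cv2) and the standard library are available. Lean on these libraries where they do the work, as an engineer would, in place of code of your own. Each camera call takes 0.05 s, during which the arm holds its last target. There are 200 camera calls.

## Working session

There is one attempt and no reset: what is moved stays moved. The work goes in short steps, each a Python script; the robot and the scene stay as the last script left them, time stands still between calls to the robot, and variables do not carry over. Pictures are saved under pics/ and viewed, at most 10 in all, crops included, and the job is handed in when it is done.

```bash
ls; mkdir -p pics; python3 - <<'E'
from cell import ctrl,set_gripper,kin,vision,order,status
import cv2,numpy as np
for n in("scene","top"):
    d=vision.get_image(n); cv2.imwrite(f"pics/{n}0.png",d["color"][:,:,::-1]); print(n,d["camera_matrix"],d["extrinsics"],[k for k in d])
    np.savez(f"{n}0.npz",**{k:d[k] for k in("color","camera_matrix","extrinsics")})
print(status.read_clock(),status.read_tool_rot(),status.read_contact_force(),status.read_gripper_width())
E
```

```text
pics
scene [[425.24379757   0.         282.62251991]
 [  0.         425.24379757 213.40441008]
 [  0.           0.           1.        ]] [[-8.33200578e-01 -5.52966795e-01  2.12615555e-03  4.52672944e+02]
 [ 3.37241010e-01 -5.05094131e-01  7.94448501e-01 -2.10078848e+02]
 [-4.38229733e-01  6.62651977e-01  6.07327802e-01 -1.03953716e+03]
 [ 0.00000000e+00  0.00000000e+00  0.00000000e+00  1.00000000e+00]] ['color', 'camera_matrix', 'extrinsics']
top [[423.18692079   0.         272.13765693]
 [  0.         423.18692079 204.85795436]
 [  0.           0.           1.        ]] [[ 8.39615365e-03 -9.99940361e-01  6.98414321e-03  3.29408736e+01]
 [ 9.82883126e-01  9.53797103e-03  1.83983120e-01 -5.28759660e+02]
 [-1.84038762e-01  5.31984596e-03  9.82904590e-01 -1.42070702e+03]
 [ 0.00000000e+00  0.00000000e+00  0.00000000e+00  1.00000000e+00]] ['color', 'camera_matrix', 'extrinsics']
0.1 [-7.01646498e-04  9.83774451e-01  1.79408211e-01 -1.75646283e-04] [ 0.14336418 -0.34467368  0.53327293] 0.9984610126454295
```

View pics/scene0.png

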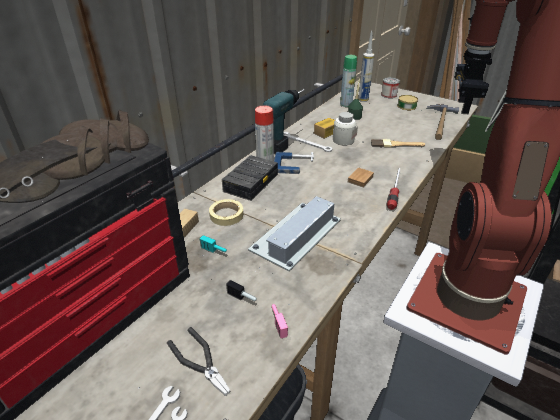

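View pics/top0.png

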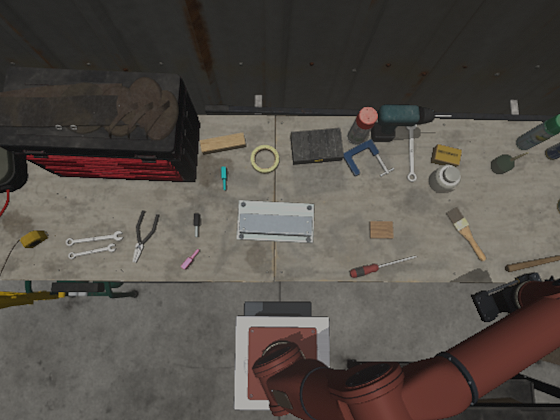

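The scene view shows the black pin at about (236,290) with its rod toward (253,300), and the grey housing around (300,230). Teal and pink are decoys. In the top view the pin is at (197,218), the housing at (275,222) and the tape at (265,158). I'll take coarse positions from these, then look closer with the wrist camera.

```bash
cat > h.py <<'E'
from cell import ctrl,set_gripper,kin,vision,order,status
import cv2,numpy as np
from scipy.spatial.transform import Rotation as R
def rot(q): return R.from_quat(np.roll(q,-1))
def quat(yaw):  # tool down; tool x along world yaw
    return np.roll((R.from_euler('z',yaw)*R.from_euler('x',np.pi)).as_quat(),1)
class Cam:
    def __init__(s,name):
        if name=="wrist":
            p=np.array(status.read_ee_pos());r=rot(status.read_tool_rot()).as_matrix()
            d=vision.get_image(name);T=np.eye(4);T[:3,:3]=r;T[:3,3]=p
            W=T@np.array(d["mount"])
        else:
            d=vision.get_image(name);W=np.linalg.inv(d["extrinsics"])
        s.img=d["color"];s.K=np.array(d["camera_matrix"]);s.W=W
    def ray(s,uv):
        a=np.linalg.solve(s.K,[*uv,1.]);v=s.W[:3,:3]@[a[0],-a[1],-a[2]]
        return s.W[:3,3],v/np.linalg.norm(v)
    def plane(s,uv,z):
        o,v=s.ray(uv);return o+v*(z-o[2])/v[2]
    def proj(s,p):
        c=np.linalg.inv(s.W)@[*p,1];k=s.K@[c[0],-c[1],-c[2]];return k[:2]/k[2]
    def save(s,n): cv2.imwrite(f"pics/{n}.png",s.img[:,:,::-1])
def tri(rays):
    A=np.zeros((3,3));b=np.zeros(3)
    for o,v in rays:
        P=np.eye(3)-np.outer(v,v);A+=P;b+=P@o
    x=np.linalg.solve(A,b);return x,[np.linalg.norm(np.cross(x-o,v)) for o,v in rays]
E
python3 - <<'E'
from h import *
t=Cam("top");s=Cam("scene")
print("pin",tri([t.ray((197,218)),s.ray((236,290))]), "rodtip",t.plane((196,235),20))
print("plate",[t.plane(p,8).round() for p in((240,201),(315,204),(313,242),(237,240))])
print("tape",t.plane((265,158),25),"mount",vision.get_image("wrist")["mount"])
print(rot(status.read_tool_rot()).as_matrix().round(2))
E
```

```text
pin (array([483.11859063, 301.22862252,  15.06727602]), [np.float64(2.144740463263063), np.float64(2.144740463263099)]) rodtip [424.21841499 302.48697506  20.        ]
plate [array([549., 153.,   8.]), array([ 541., -116.,    8.]), array([ 405., -107.,    8.]), array([409., 160.,   8.])]
tape [704.50854676  64.7633581   25.        ] mount [[-4.27156549e-04  9.57865805e-01  2.87215804e-01  7.91496736e+01]
 [ 9.99999905e-01  3.82964493e-04  2.10043857e-04  2.68618763e-01]
 [ 9.12003738e-05  2.87215866e-01 -9.57865877e-01 -1.42960552e+02]
 [ 0.00000000e+00  0.00000000e+00  0.00000000e+00  1.00000000e+00]]
[[ 0.94  0.35 -0.  ]
 [ 0.35 -0.94  0.  ]
 [-0.   -0.   -1.  ]]
```

```bash
python3 - <<'E'
from h import *
import pickle
C={}
def go(n,p):
    ctrl.move_ptp(p,quat(0)); c=Cam("wrist");c.save(n);C[n]=c
go("h1",[530,20,300])
go("h2",[450,60,300])
go("p1",[500,300,200]);go("p2",[520,270,160])
pickle.dump(C,open("w.pkl","wb"))
print(status.read_clock(),C["h1"].K)
a=np.vstack([np.hstack([C["h1"].img,C["h2"].img]),np.hstack([C["p1"].img,C["p2"].img])])
cv2.imwrite("pics/m1.png",cv2.resize(a[:,:,::-1],(800,600),interpolation=cv2.INTER_AREA))
E
```

```text
4.75 [[296.13485505   0.         277.31835167]
 [  0.         296.13485505 208.99189533]
 [  0.           0.           1.        ]]
```

View pics/m1.png

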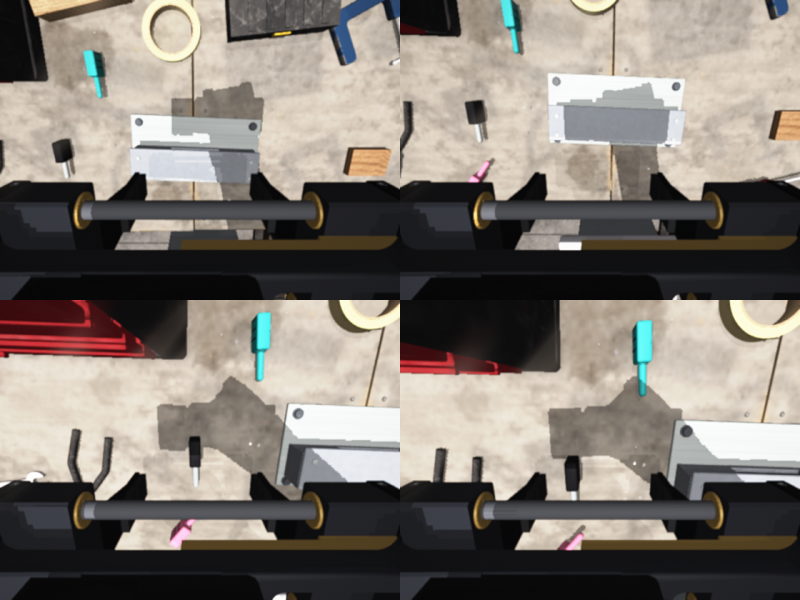

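Lower panels show the black pin with its rod pointing toward the robot (mosaic ≈(195,452) in p1, (572,470) in p2). Upper panels show the plate and housing in full. I'll zoom in.

```bash
python3 - <<'E'
from h import *
import pickle
C=pickle.load(open("w.pkl","rb"))
def cr(n,x,y,w,h,k): return cv2.resize(C[n].img[y:y+h,x:x+w,::-1],(w*k,h*k),interpolation=cv2.INTER_CUBIC)
a=cr("p1",235,180,80,100,5);b=cr("p2",205,210,80,100,5)[:, :]
cv2.imwrite("pics/c1.png",np.hstack([a,b]))
a=cr("h1",170,140,210,130,3);b=cr("h2",190,90,210,130,3)
cv2.imwrite("pics/c2.png",np.vstack([a,b])[:,:630][:780] if 0 else cv2.resize(np.vstack([a,b]),(484,600)))
for n,x,y in(("p1",235,180),("p2",205,210)):
    g=C[n].img[y:y+90,x:x+80].max(2)
    nl,l,st,ce=cv2.connectedComponentsWithStats((g<45).astype(np.uint8)); 
    for i in range(1,nl):
        if st[i,4]>60:print(n,st[i]+[x,y,0,0,0],ce[i]+[x,y])
E
```

```text
p1 [265 191  15  42 512] [272.45117188 209.77734375]
p2 [231 218  21  49 849] [241.00471143 242.01413428]
```

View pics/c1.png

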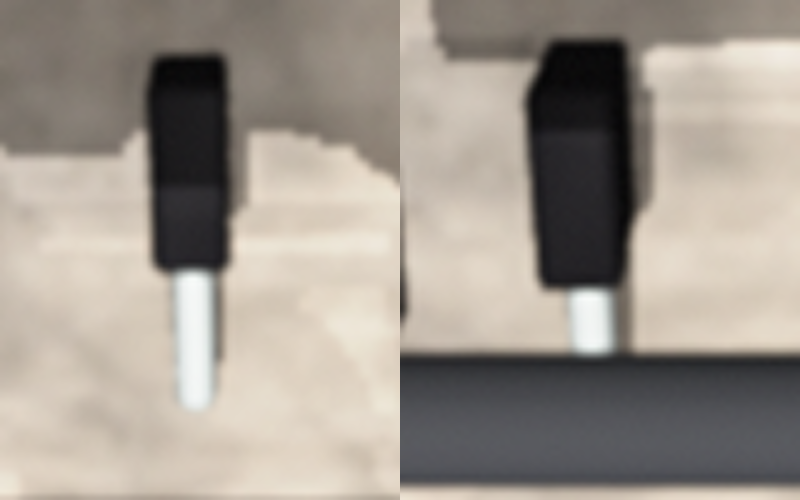

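View pics/c2.png

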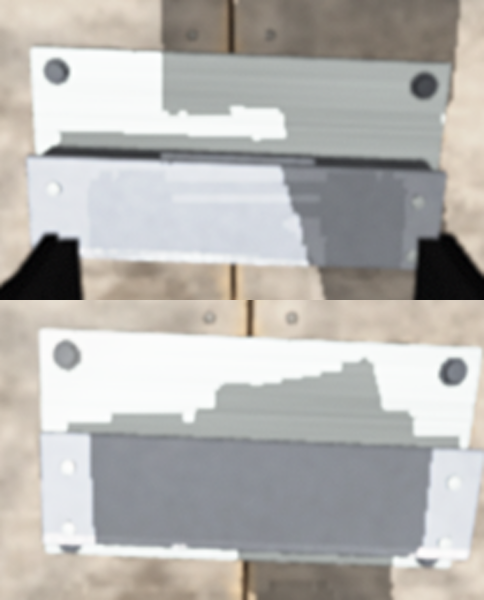

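The crops give clear pin corners and rod tip, and the plate and roof rear corners in both views. Triangulating now.

```bash
python3 - <<'E'
from h import *
import pickle
C=pickle.load(open("w.pkl","rb"));np.set_printoptions(precision=1,suppress=True)
P1=lambda x,y:C["p1"].ray((235+x/5-.4,180+y/5-.4))
P2=lambda x,y:C["p2"].ray((205+(x-400)/5-.4,210+y/5-.4))
H1=lambda x,y:C["h1"].ray((170+x/2.307-.3,140+y/2.307-.3))
H2=lambda x,y:C["h2"].ray((190+x/2.307-.3,90+(y-300)/2.307-.3))
on=lambda r,z:r[0]+r[1]*(z-r[0][2])/r[1][2]
fl=(P1(155,267),P2(543,287));fr=(P1(228,267),P2(620,287));rl=(P1(150,88),P2(530,95))
for n,r in(("FL",fl),("FR",fr),("RL",rl)):print(n,*tri(r),on(r[0],36),on(r[1],36))
print("RR",on(P1(226,88),36))
tip=on(P1(195,409),20);base=on(P1(193,272),20);print("tip",tip,"rodbase",base)
for n,r,z in(("plateRL",(H1(32,47),H2(40,330)),8),("plateRR",(H1(452,63),H2(484,347)),8),("roofRL",(H1(27,157),H2(41,432)),62),("roofRR",(H1(444,172),H2(482,450)),62)):
    print(n,*tri(r),on(r[0],z),on(r[1],z))
print("h2 front L",on(H2(43,553),8),on(H2(470,558),8))
E
```

```text
FL [459.1 311.3  33.6] [np.float64(0.4019484187390951), np.float64(0.4019484187389816)] [460.3 311.4  36. ] [460.  310.6  36. ]
FR [460.7 295.2  37.2] [np.float64(0.11098807437909713), np.float64(0.11098807437914174)] [460.3 295.2  36. ] [459.9 295.2  36. ]
RL [500.4 311.7  33.9] [np.float64(0.4526284313641666), np.float64(0.4526284313642531)] [501.3 312.   36. ] [500.8 311.1  36. ]
RR [501.2 295.7  36. ]
tip [417.5 303.   20. ] rodbase [452.8 303.3  20. ]
plateRL [553.  157.9   1.8] [np.float64(0.13800467823806226), np.float64(0.1380046782380759)] [553.7 155.8   8. ] [552.7 156.6   8. ]
plateRR [ 542.9 -111.2    7.8] [np.float64(0.23061960300147788), np.float64(0.2306196030015153)] [ 543.1 -111.     8. ] [ 542.8 -111.4    8. ]
roofRL [497.  147.7  61.7] [np.float64(0.034373730079503194), np.float64(0.03437373007958669)] [497.  147.5  62. ] [497.  147.6  62. ]
roofRR [486.9 -96.1  60.2] [np.float64(0.028512659822857354), np.float64(0.028512659822916255)] [487.4 -95.6  62. ] [487.  -95.4  62. ]
h2 front L [414.2 164.1   8. ] [ 410.5 -117.7    8. ]
```

Heights agree with the text (grip top 34–37, roof 60–62, plate ≈2–8). Housing origin is ≈(458.1, 26.7) with yaw −0.039. Pin origin is ≈(480, 303.3) with yaw ≈0.01. Next is the grasp.

```bash
cat >> h.py <<'E'
HO=np.array([458.1,26.7,0]);HY=-0.039;HR=R.from_euler('z',HY)
def hw(x,y,z): return HO+HR.apply([x,y,z])
def ht(): return HR.inv().apply(np.array(status.read_ee_pos())-HO)
def hf(): return HR.inv().apply(status.read_contact_force())
E
python3 - <<'E'
from h import *
np.set_printoptions(precision=2,suppress=True)
q=quat(0.01)
ctrl.move_ptp([486,303.4,90],q);ctrl.servo_line([486,303.4,24],v=90)
print(status.read_ee_pos(),status.read_contact_force())
set_gripper(0.0)
print(status.read_gripper_width()*87,status.read_grasp_force(),status.read_contact_force())
ctrl.servo_line([486,303.4,130],v=150)
ctrl.move_ptp(hw(120,37,130),quat(HY))
print(status.read_gripper_width()*87,status.read_grasp_force(),ht(),hf(),status.read_clock())
s=Cam("scene");t=Cam("top");w=Cam("wrist")
u,v=s.proj(hw(60,37,115)).astype(int);a=s.img[v-70:v+70,u-90:u+90]
u,v=t.proj(hw(60,37,115)).astype(int);b=t.img[v-70:v+70,u-90:u+90]
cv2.imwrite("pics/g.png",cv2.resize(np.hstack([a,b])[:,:,::-1],(792,308),interpolation=cv2.INTER_CUBIC))
E
```

```text
[486.19 303.79  24.35] [0.67 0.19 0.77]
17.48996805603395 29.963494283147156 [ 0.37  0.54 -0.53]
17.64956866325108 29.96378167066723 [119.36  39.16 129.92] [-0.18  0.55 -0.63] 9.0667
```

View pics/g.png

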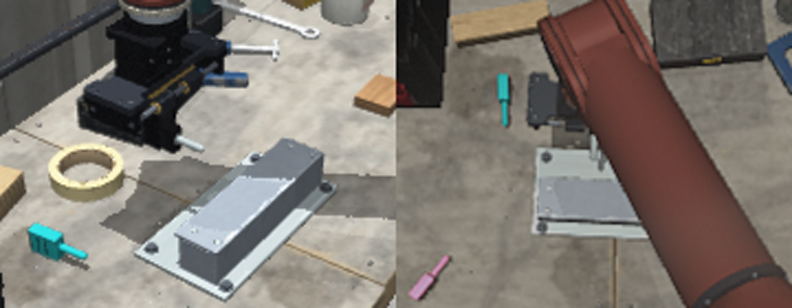

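The pin is held with the rod level and pointing at the housing (scene crop ≈(190,143)). Now lower it behind and approach until contact.

```bash
python3 - <<'E'
from h import *
np.set_printoptions(precision=2,suppress=True)
ctrl.servo_line(hw(120,36,60),quat(HY),v=120)
ctrl.servo_line(hw(120,36,36),v=50);ctrl.dwell(.2)
print(ht(),hf(),status.read_clock())
ctrl.servo_line(hw(98,36,36),v=25);ctrl.dwell(.2)
f0=np.mean([hf() for _ in range(3)],0);np.save("f0.npy",f0);print(ht(),f0,status.read_clock())
x=98
while x>80:
    x-=.4;ctrl.servo_line(hw(x,36,36),v=10)
    f=hf()-f0
    if f[0]>2.5:break
print(x,ht(),f,hf()-f0,status.read_clock())
E
```

```text
[120.22  36.07  36.31] [ 0.34  0.57 -1.56] 10.7833
[98.11 36.06 36.  ] [ 0.39  0.76 -1.38] 12.0167
87.99999999999986 [88.56 36.02 36.21] [ 4.06 -0.47 -1.51] [ 4.06 -0.47 -1.51] 18.2667
```

Contact is at x=88, as predicted. Now the slide search at about 5 N.

```bash
python3 - <<'E'
from h import *
np.set_printoptions(precision=2,suppress=True)
f0=np.load("f0.npy");x,y=88.,36.;i=0;pk=0
xs=[]
while y>-37 and status.read_clock()<45:
    y-=1.5;ctrl.servo_line(hw(x,y,36),v=15)
    f=hf()-f0;pk=max(pk,np.linalg.norm(f));xs.append(x)
    if i%5==0:print(np.array([x,y,*f]));
    i+=1
    x+=np.clip((f[0]-5)/12,-.35,.6)
    ref=np.median(xs[:-2][-6:]) if len(xs)>5 else 88
    if x<ref-1.0 or f[0]<1.2 and i>3 or abs(f[1])>8:break
print("stop",x,y,f,ht(),pk,status.read_clock())
E
```

```text
[88.   34.5   5.19 -0.22  0.72]
[87.96 27.    5.03  0.17  1.16]
[87.91 19.5   5.32  0.78 -1.43]
[87.91 12.    1.84 -3.43  1.01]
stop 87.29406089448533 10.5 [ 0.75 -3.4   0.87] [86.91 10.03 35.65] 5.680663844273021 22.5167
```

```bash
python3 - <<'E'
from h import *
np.set_printoptions(precision=2,suppress=True)
f0=np.load("f0.npy");x,y=87.3,10.5
for i in range(40):
    f=hf()-f0
    if f[0]<4: x-=.6
    elif f[0]>9: x+=.3
    y+=np.clip(f[1]*.25,-.7,.7) if abs(f[1])>1 else (-.5 if x>82 and f[0]>=4 else 0)
    ctrl.servo_line(hw(x,y,36),v=12)
    if i%3==0:print(np.array([x,y,*f]))
    if x<80 or np.linalg.norm(f)>18:break
print(x,y,ht(),hf()-f0,status.read_clock())
E
```

```text
[86.7   9.8   0.75 -3.4   0.87]
[84.9   7.86 -1.05 -2.15  0.7 ]
[83.1   7.09 -0.84 -1.01 -0.11]
[81.3   7.09 -0.02 -0.63  0.31]
[79.5   6.45  0.06 -1.32  0.34]
79.50000000000007 6.449106423235799 [79.48  6.42 36.  ] [-0.14 -0.11 -0.21] 25.7667
```

The rod has entered the slot 8.5 mm deep, with y ≈ 6.4. Pushing home, compliant sideways.

```bash
python3 - <<'E'
from h import *
np.set_printoptions(precision=2,suppress=True)
f0=np.load("f0.npy");x,y=79.5,6.45;pk=0
for i in range(70):
    x-=1.5 if x>57.5 else .4
    ctrl.servo_line(hw(x,y,36),v=25 if x>57 else 12)
    f=hf()-f0;pk=max(pk,np.linalg.norm(f))
    if i%3==0:print(np.array([x,y,*f]))
    if abs(f[1])>1:y+=np.clip(f[1]*.15,-.5,.5)
    if f[0]>8:break
print(x,y,ht(),hf()-f0,pk,status.read_clock(),status.read_gripper_width()*87)
E
```

```text
[78.    6.45 -0.6  -0.85  0.4 ]
[73.5   6.29 -0.79  0.15 -0.12]
[69.    6.29 -0.22 -1.34  0.02]
[64.5   6.09 -0.19 -0.79  0.22]
[60.    5.9  -0.52 -0.94 -0.67]
[56.6   5.73  0.33 -0.83  0.11]
[55.4   5.49 -0.14 -0.79  1.05]
[54.2   5.25  5.95 -0.4  -2.05]
[53.    5.25  8.4   1.03 -4.53]
53.000000000000014 5.400968888343168 [54.88  5.34 36.53] [ 8.4   1.03 -4.53] 9.600870982619293 32.0417 17.90525203615433
```

```bash
python3 - <<'E'
from h import *
np.set_printoptions(precision=2,suppress=True)
f0=np.load("f0.npy");x,y,z=53.4,5.4,36
while z>30.5:
    z-=.5;ctrl.servo_line(hw(x,y,z),v=12);f=hf()-f0
    if f[2]>4:break
    if f[0]>10:x+=.3
print(z,x,ht(),f,status.read_clock())
set_gripper(0.5);ctrl.dwell(.2)
print(status.read_gripper_width()*87,hf()-f0,ht())
ctrl.servo_line(hw(57,y,60),v=60);print(hf()-f0)
ctrl.servo_line(hw(80,y,180),v=150)
ctrl.move_ptp(hw(90,-20,240),quat(HY));ctrl.dwell(.3)
w=Cam("wrist");w.save("w2");s=Cam("scene");s.save("s2");print(status.read_clock(),hf()-f0)
u,v=s.proj(hw(50,5,30)).astype(int);a=s.img[v-70:v+70,u-90:u+90]
u,v=w.proj(hw(50,5,30)).astype(int);print(u,v);u=np.clip(u,90,470);v=np.clip(v,70,350);b=w.img[v-70:v+70,u-90:u+90]
cv2.imwrite("pics/e.png",cv2.resize(np.hstack([a,b])[:,:,::-1],(792,308),interpolation=cv2.INTER_CUBIC))
for p in([26,5.3,44],[70,5.3,44],[70,14.3,44],[70,-3.7,44]):print(p,w.proj(hw(*p)))
E
```

```text
30.5 53.4 [54.91  5.46 31.45] [ 5.21 -0.61  5.95] 34.7917
43.309623915564714 [-0.27 -0.77  1.24] [53.41  5.39 30.5 ]
[ 0.28 -1.27  1.35]
38.1167 [-0.76 -1.04  0.8 ]
257 218
[26, 5.3, 44] [256.99 240.78]
[70, 5.3, 44] [256.27 206.49]
[70, 14.3, 44] [248.7  206.49]
[70, -3.7, 44] [263.84 206.49]
```

View pics/e.png

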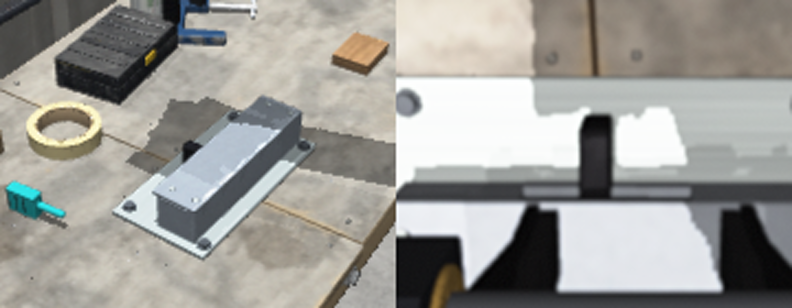

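The pin stands upright behind the housing with its front under the roof. The rear top edge is at crop y≈128, where home predicts 128.6. The hand is clear, so I'm handing in.

```bash
python3 -c "
from h import *
print(order.finish_job(),status.read_clock())"
```

```text
the job is handed in; nothing more can be done
the job is handed in; nothing more can be done
```

The locking pin is fully home in the latch slot, about 6 mm left of the window's middle. The grip has been released against the housing, the hand is clear, and the job is handed in at about 38 s with a peak measured contact force of about 10 N.

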